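# Load a folding knife through the sprung flap of the stock lane

## Robot

A 7-joint arm with a two-finger parallel gripper is mounted at the origin on the work surface. World frame = base frame: x ahead of the robot, y to its left, z up, the work surface at z = 0. Lengths are in m, angles in rad, forces in N, time in s.
With the tool pointing down it reaches from about 0.425 to 0.875 m from the base axis. Payload 8.4 kg.
Tool frame: the origin (TCP) lies at the very end of the fingers, on their centre line; the grasp point (between the pads) lies 19 mm behind it (manip.grip_point_offset is the distance from the TCP to the grasp point, in m); y points along the fingers, z is the direction in which the jaws open and shut, and the axes are right-handed (so a half turn about y gives the same grasp; the last joint's range is limited). The gripper opens to 87 mm and grips with 3 to 60 N. Pads are 19 mm wide; open, the fingers measure 117 mm over their backs; the gripper's body (75 mm by 190 mm) begins 51 mm behind the grasp point.
Start: joints at [1.178, 0.333, 0.04, 1.465, -0.013, 1.343, -0.059], TCP at [0.188, -0.622, 0.223] pointing down, gripper open.
Joint ranges: [-2.58, 2.58], [-0.38, 2.09], [-1.3, 1.39], [0.25, 2.4], [-1.5, 4.64], [0.08, 2.09], [-2.65, 2.65]. Speed limits (rad/s): [2.22, 2.22, 2.79, 2.79, 3.14, 3.14, 3.14].

## Interface

Orientations are given as a unit quaternion [x, y, z, w].
In Python, from workcell import manip gives the robot as it stands. The module is installed in compiled form; this text tells all that it offers.
- The arm moves only by the tool apply_moves, never from a script. Its argument "deltas" is a list of rows, each a list of 5 numbers: the shift along the world's x, y, z in mm, then the turn about the world's z in rad, then the opening, from -1 (shut) to 1 (fully open). A call has 1 to 12 rows; each row shifts and turns the pose as measured when the row begins; what a row does not reach is not made up. A row lasts 1/12 s, in which the tool goes at most 41.7 mm and 7.16 degrees, less where a joint would pass 70% of its speed; a pose out of reach is approached as far as the arm can. A call is refused whole if a number of a shift passes 41.7 or a number of a turn 0.125, either way. A call with a gripper value outside its range is refused whole. The fingers move at their own pace and stop on an object; "newtons" is the grip in N (left out, the last holds). Time passes only in rows, so rows that do not move let the fingers close. It gives the time, the measured TCP pose, the force and the opening at its end, in the units of the state.
- manip.read_state(): the state, without advancing time (a new reading comes with each control period).
- manip.grab_frame(name): name is "side" or "top"; returns a dict with "pixels" (420x560x3 uint8, red, green, blue), "depth" (420x560 float32, m along the optical axis (not along the pixel's ray), 0 where there is no reading), "intrinsics" (3x3 intrinsics, pixels), "k1" (the pictures are not rectified: a ray, as slopes to the right and down, at radius r is drawn at 1 + k1 r^2 times it, then the intrinsics apply), "origin" and "orientation" of the camera in the world. Camera axes: x right, y down, z forward; pixel columns grow to the right and rows downward; lengths in m; the calibration is good to about 2 mm. A picture is of the moment at which its call begins.
- manip.sign_off(): hands the job in, once; it reports no verdict.
The state is a dict: "time_s": time; "qpos": joint angles; "joint_vel": joint speeds; "joint_torque": joint torques, N m; "ee_pos": TCP position; "tool_rot": TCP orientation; "force": force on the tool from outside, world axes, zero at the start; "moment": the same for the moment, N m; "grip_width": opening from 0.0 (shut) to 1.0 (fully open).
Only numpy, scipy, OpenCV 4.12 (cv2) and the standard library are available. Lean on these libraries where they do the work, as an engineer would, in place of code of your own. Each camera call takes 0.05 s, during which the arm holds its last target.

## Task

Put the closed folding knife, standing on its spine, into the mouth of the wooden stock lane, round steel end first, and gently slide it through the sprung flap until you feel it press firmly, but not hard, on the sprung buffer hidden under the cover. Then let go, leaving the knife standing in the lane with the flap shut behind it; leave everything else on the stall where it is.

Things in the scene. Friction and masses are not known exactly. Their poses are not given: they have to be found in the camera images.
- knife: closed folding knife with dark wooden handle and a round steel nose, 112 long x 24 thick x 40 high mm, about 0.17 kg, standing upright on its flat spine (stable). Origin: centre of its underside; +x points to the steel nose (a vertical half cylinder of radius 12), z up.
- nose (a point): lower tip of the knife's steel nose, 56 mm along +x from the knife's origin, at its underside
- butt (a point): lower edge of the knife's plain wooden end, 56 mm along -x from the knife's origin, at its underside
- lane: fixed wooden channel, open above, closed by a flap. Origin: on the table, on its centre line, in the shut flap's plane; +x = push direction, z up. Floor 12 mm above the table, x = -80 to 225 mm; walls 18 mm above the floor, so the top 22 mm of a knife standing in it can be gripped all the way. Clear width 28 mm up to the flap, 29 beyond. Open above from x = -80 to 135, where the cover begins.
- mouth (a point): middle of the lane's entrance, on the lane's floor, at lane x = -80 mm; the walls flare outwards here, from x = -60 to -80 mm
- flap (a joint): angle (rad) of the steel flap across the lane at lane x = 0: 0 shut, grows as it swings in towards lane +x, at most 1.5; it never opens outwards. Leaf 30 mm long, 15 high, no higher than the walls, on a vertical pin at the +y side, where the wall steps back for it. 2 to 4 N of push opens it; it springs shut once the knife's butt is beyond lane x = 32 mm.
- cover: fixed dark wooden hood over the lane's end, 95 x 56 x 63 mm high. Origin: on the table, middle of its open edge, at lane x = 135 mm; axes as the lane's.
- cover_edge (a point): middle of the hood's open edge at the height of the lane's floor. Inside, unseen, a sprung rubber buffer meets the knife's nose somewhere between lane x = 146 and 182 mm (butt then at 34 to 70); it yields 2 N per mm, at most 12 mm. Firmly home: about 10 N on it for half a second (under 4 is too little, 20 too hard). Damped: push slowly (15 mm/s). On release it eases the knife back a few mm.
- sheathed_a: bystander: knife in a pale wooden scabbard, 240 mm, lying
- sheathed_b: bystander: white-handled knife in a pale wooden scabbard, 210 mm, lying
- whetstone: bystander: grey stone 150 x 50 x 25 mm, lying beside the lane
- oil_tin: bystander: round metal tin, 48 mm across, 70 mm high
- strop: bystander: wooden block 200 x 55 x 22 mm
- cup: bystander: steel mug, 72 mm across, 80 mm high
Not all that is in view belongs to the job. What is shaped like the knife but orange is not meant.

How it is judged:
On the way, in this order (a step that is already met when the one before it is completed fails the run):
1. the knife stands in the lane, nose first, half way through the open flap (x of nose in the frame of lane above 0.02 m and x of butt in the frame of lane below -0.02 m and z of butt in the frame of lane below 0.018 m and value of joint flap above 0.5 rad), for 0.1 s.
2. the whole knife is past the flap and its nose presses on the hidden buffer with more than 4 N (contact force between knife and cover above 4 N and x of butt in the frame of lane above 0.028 m and z of butt in the frame of lane below 0.018 m), for 0.2 s.
At the end, for the whole second after the job is handed in: The knife stands upright (within 0.1 rad) on the lane's floor (within 6 mm), at rest, its butt more than 28 mm past the flap and its nose leading, and the flap is shut (below 0.1 rad) (x of butt in the frame of lane above 0.028 m and x of nose in the frame of lane above 0.13 m and z of butt in the frame of lane below 0.018 m and angle between knife's own z axis and vertical below 0.1 rad and value of joint flap below 0.1 rad and linear speed of knife below 0.02 m/s); the robot touches nothing.
It fails at once if the knife presses on the buffer or the cover with more than 20 N (contact force between knife and cover above 20 N).
It fails at once if the knife is rammed or wedged against the lane or its flap with more than 30 N (contact force between knife and lane above 30 N).
It fails at once if a bystander is shifted by more than 30 mm (distance of any of sheathed_a, sheathed_b, whetstone, oil_tin, strop, cup from where it was at the start of the episode above 0.03 m).
It also fails if it takes over 48 s, if anything falls off the work surface, if the arm or the gripper's body presses on something with over 40 N, if the wrist force passes 120 N, or if a joint passes its speed limit or range.

## Working session

There is one attempt and no reset: what is moved stays moved. The work goes in short steps, Python scripts to look and compute and a tool call to move; the robot and the scene stay as the last step left them, time stands still between calls to the robot, and variables do not carry over. Pictures are saved under pics/ and viewed, and the job is handed in when it is done.

Besides the shell and the picture viewer there is one more tool, called after "Call:" in YAML: its name, and indented under it one key for each argument. apply_moves: Moves the arm, as the interface text tells. Its arguments: {"type":"object","properties":{"deltas":{"type":"array","items":{"type":"array","items":{"type":"number"}}},"newtons":{"type":"number"}},"required":["deltas"]}

```bash
mkdir -p pics
cat > h.py <<'E'
import numpy as np, cv2
from scipy.spatial.transform import Rotation as R
from workcell import manip
def grab(n,save=None):
    f=manip.grab_frame(n)
    np.savez(f'{n}.npz',**{k:np.array(v) for k,v in f.items()})
    if save: cv2.imwrite('pics/'+save,f['pixels'][:,:,::-1])
    return f
def load(n): return dict(np.load(f'{n}.npz'))
def rays(f,uv):
    K=np.array(f['intrinsics']);k=float(f['k1'])
    p=cv2.undistortPoints(np.array(uv,float).reshape(-1,1,2),K,np.array([k,0,0,0,0.])).reshape(-1,2)
    return np.c_[p,np.ones(len(p))]
def Rm(f):
    o=np.array(f['orientation']); return o if o.shape==(3,3) else R.from_quat(o).as_matrix()
def plane(f,uv,z):
    d=rays(f,uv)@Rm(f).T; o=np.array(f['origin']); return o+d*((z-o[2])/d[:,2])[:,None]
def cloud(f):
    h,w=f['depth'].shape; u,v=np.meshgrid(np.arange(w),np.arange(h))
    r=rays(f,np.stack([u.ravel(),v.ravel()],1))*f['depth'].reshape(-1,1)
    P=r@Rm(f).T+np.array(f['origin']); P[f['depth'].ravel()==0]=np.nan
    return P.reshape(h,w,3)
E
python3 - <<'E'
from h import *
print(manip.read_state())
for n in('side','top'):
    f=grab(n,n+'0.png'); print(n,f['intrinsics'],f['k1'],f['origin'],f['orientation'])
E
```

```text
{'time_s': 0.0, 'qpos': array([ 1.17781724,  0.33390674,  0.03986015,  1.46627463, -0.01340402,
        1.34328122, -0.05849924]), 'joint_vel': array([ 0.00106674,  0.00096256,  0.0021562 , -0.00069322,  0.00080911,
        0.0005495 ,  0.00040203]), 'joint_torque': array([-8.69622072e-04, -6.56366014e+01,  1.33536503e+00, -4.03795481e+01,
       -5.95553708e-02,  4.48434998e-02,  1.12972461e-04]), 'ee_pos': array([ 0.18806797, -0.62171167,  0.22166012]), 'tool_rot': array([-0.1036099 ,  0.70004676, -0.69893732,  0.10337384]), 'force': array([0.10657876, 0.57094911, 0.70783758]), 'moment': array([ 0.01469329, -0.03292236,  0.01739586]), 'grip_width': 0.9939037011495758}
side [[380.53854132   0.         277.90207463]
 [  0.         380.53854132 215.75766907]
 [  0.           0.           1.        ]] -0.05258611275013845 [0.16928334 0.68526502 0.63002182] [-0.22930018  0.86203052 -0.43986633  0.10412695]
top [[385.52696142   0.         281.93572107]
 [  0.         385.52696142 207.00741318]
 [  0.           0.           1.        ]] -0.006848485747811902 [ 0.45576102 -0.00818888  0.95537824] [-0.69618601  0.71544306 -0.05309947  0.02543061]
```

View pics/top0.png

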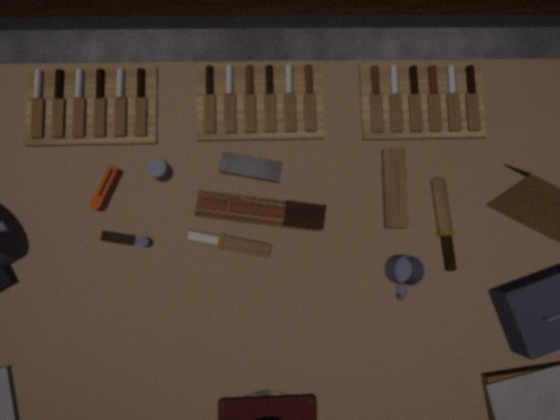

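View pics/side0.png

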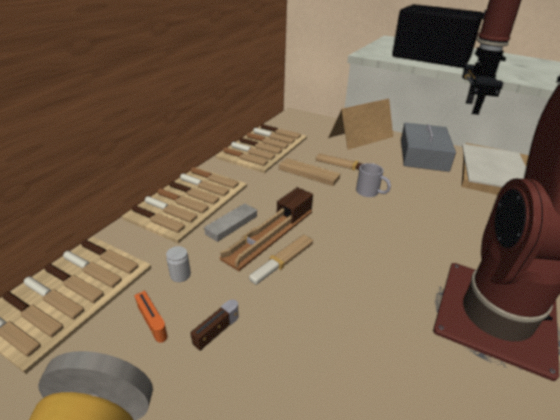

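The wanted knife could be confused with these (top-view pixels):
- The dark knife with a steel end at (127,240).
- The orange look-alike at (104,188), which is excluded.
- The white-handled scabbard at (230,243).
- The dark-handled scabbard at (445,225).
- The rack knives along the top edge.

I choose (127,240). Next is a close crop to check it.

Run:
```python
from h import *
f=load('top'); im=f['pixels'][:,:,::-1]
a=cv2.resize(im[215:265,85:165],None,fx=7,fy=7,interpolation=cv2.INTER_CUBIC)
b=cv2.resize(im[180:240,185:335],None,fx=5,fy=5,interpolation=cv2.INTER_CUBIC)
g=lambda x:(255*(x/255.)**.6).astype(np.uint8)
cv2.imwrite('pics/ck.png',g(a));cv2.imwrite('pics/cl.png',g(b))
s=load('side'); im=s['pixels'][:,:,::-1]
cv2.imwrite('pics/cs.png',g(cv2.resize(im[180:350,180:340],None,fx=3.5,fy=3.5,interpolation=cv2.INTER_CUBIC)))
for n in('top','side'):
    f=load(n);P=cloud(f);print(n,[ (p,P[p[1],p[0]].round(3)) for p in ([(125,239),(145,241),(200,260),(265,165),(305,214)] if n=='top' else [(208,325),(230,308),(300,300),(297,200)])])
```

```text
top [((125, 239), array([0.491, 0.322, 0.043])), ((145, 241), array([0.486, 0.277, 0.041])), ((200, 260), array([0.437, 0.156, 0.003])), ((265, 165), array([ 0.664, -0.008,  0.027])), ((305, 214), array([ 0.537, -0.098,  0.063]))]
side [((208, 325), array([0.493, 0.348, 0.04 ])), ((230, 308), array([0.481, 0.293, 0.039])), ((300, 300), array([ 0.385,  0.172, -0.001])), ((297, 200), array([ 0.526, -0.085,  0.063]))]
```

View pics/ck.png

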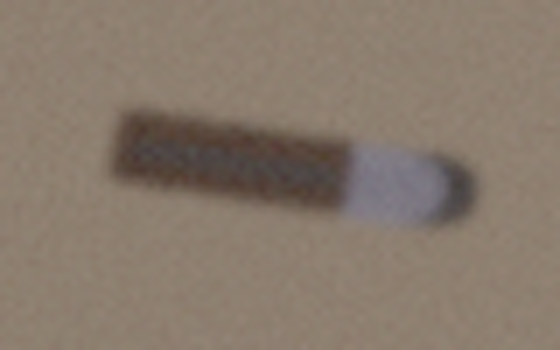

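View pics/cl.png

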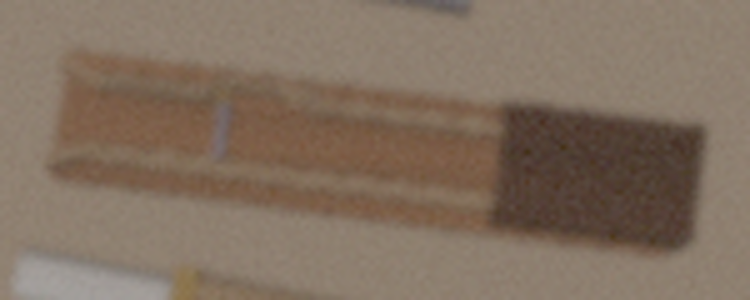

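View pics/cs.png

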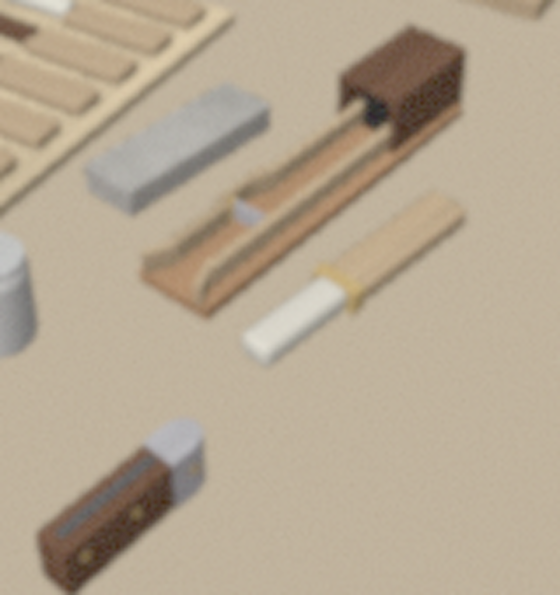

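Run:
```python
from h import *
def rect(m,n,f,z):
    c=max(cv2.findContours(m.astype(np.uint8),cv2.RETR_EXTERNAL,cv2.CHAIN_APPROX_NONE)[0],key=cv2.contourArea)
    W=plane(f,c.reshape(-1,2),z)[:,:2]
    r=cv2.minAreaRect((W*1000).astype(np.float32)); print(n,r, cv2.boxPoints(r).round(1).tolist()); return W
f=load('top');P=cloud(f);Z=P[:,:,2]
box=lambda x0,x1,y0,y1:(P[:,:,0]>x0)&(P[:,:,0]<x1)&(P[:,:,1]>y0)&(P[:,:,1]<y1)
print('table z',np.nanmedian(Z[250:300,150:250]))
rect(box(.44,.55,.22,.4)&(Z>.032),'knife depth',f,.04)
rect(box(.45,.62,-.2,.0)&(Z>.05),'cover',f,.063)
rect(box(.45,.62,-.2,.2)&(Z>.023)&(np.isfinite(Z)),'lane?',f,.03)
hsv=cv2.cvtColor(f['pixels'],cv2.COLOR_RGB2HSV)
# knife color: differs from table
tab=np.median(f['pixels'][225:260,160:185].reshape(-1,3),0);print(tab)
# side
f=load('side');P=cloud(f);Z=P[:,:,2]
print('side table',np.nanmedian(Z[300:340,270:330]))
m=box(.44,.55,.22,.4)&(Z>.036);q=P[m][:,:2];r=cv2.minAreaRect((q*1000).astype(np.float32));print('side knife',r,q.mean(0))
m=box(.45,.62,-.2,.0)&(Z>.058);q=P[m][:,:2];r=cv2.minAreaRect((q*1000).astype(np.float32));print('side cover',r,q.mean(0), np.median(P[m][:,2]))
```

```text
table z 0.0006560810865688937
knife depth ((493.04302978515625, 323.06048583984375), (113.10038757324219, 24.390880584716797), 79.86175537109375) [[471.1000061035156, 269.5], [495.1000061035156, 265.20001220703125], [515.0, 376.6000061035156], [491.0, 380.8999938964844]]
cover ((535.5931396484375, -95.42948913574219), (94.92572784423828, 56.95355224609375), 81.27863311767578) [[500.20001220703125, -138.0], [556.5, -146.6999969482422], [570.9000244140625, -52.79999923706055], [514.5999755859375, -44.20000076293945]]
lane? ((554.4186401367188, 8.128265380859375), (314.4932861328125, 60.78293228149414), 81.09839630126953) [[500.1000061035156, -142.5], [560.0999755859375, -151.89999389648438], [608.7999877929688, 158.8000030517578], [548.7000122070312, 168.1999969482422]]
[98. 81. 66.]
side table -0.0009714567147437458
side knife ((491.762939453125, 325.3287048339844), (111.93721771240234, 25.960216522216797), 79.31293487548828) [0.49199227 0.32857901]
side cover ((539.3578491210938, -95.60151672363281), (96.26986694335938, 58.157657623291016), 80.08989715576172) [ 0.5379227  -0.09244338] 0.06245786778439627
```

Run:
```python
from h import *
# hand-picked pixels
t=load('top')
c=lambda L,x0,y0,s:[((a+.5)/s-.5+x0,(b+.5)/s-.5+y0) for a,b in L]
def show(n,uv,z): print(n,(plane(t,uv,z)[:,:2]*1000).round(1).tolist())
show('knife top butt corners',c([(122,108),(114,178)],85,215,7),.04)
show('knife edges at steel start',c([(350,140),(342,212)],85,215,7),.04)
show('knife nose tip top',c([(450,190)],85,215,7),.04)
show('cover open edge top',c([(507,103),(497,223)],185,180,5),.063)
show('cover far edge top',c([(703,125),(688,246)],185,180,5),.063)
show('flap ends',c([(226,103),(218,160)],185,180,5),.027)
show('mouth floor center',c([(60,130)],185,180,5),.012)
show('mouth outer corners',c([(66,53),(50,168)],185,180,5),.03)
```

```text
knife top butt corners [[514.0, 376.8], [490.7, 378.9]]
knife edges at steel start [[501.2, 301.4], [477.3, 303.7]]
knife nose tip top [[483.6, 268.2]]
cover open edge top [[570.7, -54.6], [514.7, -48.3]]
cover far edge top [[558.0, -146.2], [501.6, -136.8]]
flap ends [[578.6, 79.5], [551.0, 83.7]]
mouth floor center [[569.3, 161.9]]
mouth outer corners [[604.4, 155.6], [548.9, 163.5]]
```

Run:
```python
from h import *
s=manip.read_state();M=R.from_quat(s['tool_rot']).as_matrix();print(M.round(3),np.degrees(np.arctan2(M[1,2],M[0,2])),manip.grip_point_offset)
```

```text
[[-0.957 -0.     0.29 ]
 [-0.29   0.001 -0.957]
 [ 0.    -1.    -0.001]] -73.16601417843556 0.0187
```

Call:
apply_moves:
  deltas:
    - [29,27,0,0.11,1]
    - [29,27,0,0.11,1]
    - [29,27,0,0.11,1]
    - [29,27,0,0.11,1]
    - [29,27,0,0.11,1]
    - [29,27,0,0.11,1]
    - [29,27,0,0.11,1]
    - [29,27,0,0.11,1]
    - [29,27,0,0.11,1]
    - [29,27,0,0.11,1]
  newtons: 25

```text
time_s: 0.93
ee_pos: [0.4746, -0.3439, 0.2173]
tool_rot: [-0.465, 0.536, -0.535, 0.458]
force: [1.2, -1.6, 0.0]
grip_width: 0.999
```

Call:
apply_moves:
  deltas:
    - [9,40,0,0,1]
    - [9,40,0,0,1]
    - [9,40,0,0,1]
    - [9,40,0,0,1]
    - [5,40,0,0,1]
    - [5,40,0,0,1]
    - [3,40,0,0,1]
    - [0,40,0,0,1]
    - [0,40,0,0,1]
    - [-2,40,0,0,1]
    - [-4,40,0,0,1]
    - [-4,40,0,0,1]

```text
time_s: 1.93
ee_pos: [0.5137, 0.1501, 0.2133]
tool_rot: [-0.467, 0.535, -0.532, 0.46]
force: [1.3, 0.8, 0.3]
grip_width: 0.997
```

```bash
cat > st.py <<'E'
from h import *
s=manip.read_state();M=R.from_quat(s['tool_rot']).as_matrix()
print('t',round(s['time_s'],2),'pos',(s['ee_pos']*1000).round(1),'jaw',round(float(np.degrees(np.arctan2(M[1,2],M[0,2]))),2),'tilt',M[:,1].round(4),'F',s['force'].round(2),'M',s['moment'].round(2),'w',round(s['grip_width']*87,1))
E
python3 st.py
```

```text
t 1.93 pos [513.7 150.1 213.3] jaw -8.04 tilt [-0.0109 -0.0035 -0.9999] F [1.26 0.83 0.26] M [-0.04 -0.2  -0.07] w 86.7
```

Call:
apply_moves:
  deltas:
    - [-3,36,-15,-0.01,1]
    - [-3,36,-15,-0.01,1]
    - [-3,36,-15,-0.01,1]
    - [-3,36,-15,0,1]
    - [-2,28,-15,0,1]
    - [-2,20,-15,0,1]
    - [0,8,-10,0,1]
    - [0,0,0,0,1]
    - [0,0,0,0,1]

```text
time_s: 2.68
ee_pos: [0.4898, 0.3689, 0.1078]
tool_rot: [-0.462, 0.541, -0.536, 0.455]
force: [-0.2, -0.8, 0.4]
grip_width: 0.999
```

```bash
python3 st.py
```

```text
t 2.68 pos [489.8 368.9 107.8] jaw -9.2 tilt [-0.0128 -0.0011 -0.9999] F [-0.23 -0.79  0.41] M [-0.06 -0.12 -0.04] w 86.9
```

Call:
apply_moves:
  deltas:
    - [7,-19,0,-0.016,1]
    - [0,0,-25,0,1]
    - [0,0,-22,0,1]
    - [0,0,0,0,1]
    - [0,0,0,0,1]

```text
time_s: 3.1
ee_pos: [0.5029, 0.3415, 0.0645]
tool_rot: [-0.454, 0.545, -0.544, 0.449]
force: [0.4, -0.0, 1.3]
grip_width: 1.001
```

```bash
python3 st.py
python3 - <<'E'
from h import *
f=grab('top');s=grab('side')
g=lambda x:(255*(x/255.)**.6).astype(np.uint8)
cv2.imwrite('pics/g1.png',g(np.hstack([cv2.resize(f['pixels'][190:290,70:200,::-1],(520,400)),cv2.resize(s['pixels'][260:380,160:260,::-1],(280,400))])))
E
```

```text
t 3.1 pos [502.9 341.5  64.5] jaw -10.67 tilt [-0.0064 -0.0025 -1.    ] F [ 0.35 -0.02  1.3 ] M [ 0.   -0.09  0.04] w 87.1
```

View pics/g1.png

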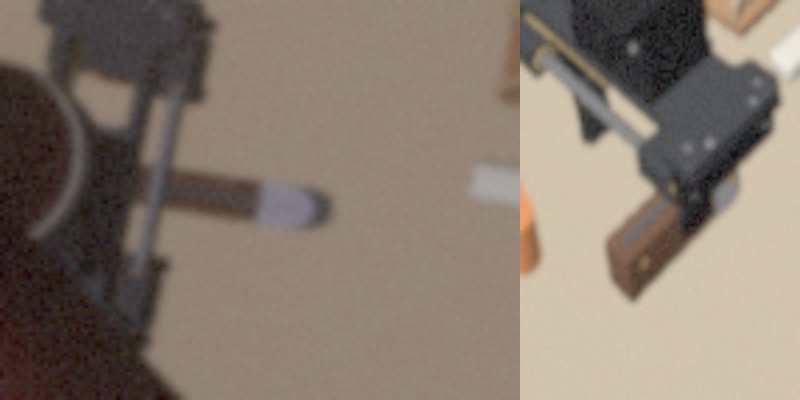

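The picture shows the jaws straddling the knife (steel nose at about (300,205) in the crop) with the other objects clear. Going down.

Call:
apply_moves:
  deltas:
    - [-5,7,0,0.005,1]
    - [0,0,-15,0,1]
    - [0,0,-12,0,1]
    - [0,0,0,0,1]
    - [0,0,0,0,1]

```text
time_s: 3.62
ee_pos: [0.499, 0.3515, 0.0404]
tool_rot: [-0.453, 0.543, -0.543, 0.453]
force: [-0.1, 0.0, -0.3]
grip_width: 1.002
```

```bash
python3 st.py
```

```text
t 3.62 pos [499.  351.5  40.4] jaw -10.32 tilt [-4.0e-04  1.2e-03 -1.0e+00] F [-0.12  0.02 -0.27] M [ 0.   -0.08  0.04] w 87.1
```

Call:
apply_moves:
  deltas:
    - [-2,-2,-10,0.003,1]
    - [0,0,-8,0,1]
    - [0,0,0,0,1]
    - [0,0,0,0,1]

```text
time_s: 3.95
ee_pos: [0.4963, 0.3495, 0.0202]
tool_rot: [-0.454, 0.543, -0.541, 0.454]
force: [-0.4, -0.4, 0.3]
grip_width: 1.001
```

```bash
python3 st.py
```

```text
t 3.95 pos [496.3 349.5  20.2] jaw -10.08 tilt [-1.2e-03  9.0e-04 -1.0e+00] F [-0.37 -0.44  0.27] M [-0.06 -0.17  0.  ] w 87.1
```

Call:
apply_moves:
  deltas:
    - [0,0,2,0,1]
    - [0,0,0,0,-1]
    - [0,0,0,0,-1]
    - [0,0,0,0,-1]
    - [0,0,0,0,-1]
    - [0,0,0,0,-1]
    - [0,0,0,0,-1]
    - [0,0,0,0,-1]
  newtons: 30

```text
time_s: 4.62
ee_pos: [0.4971, 0.3498, 0.0235]
tool_rot: [-0.454, 0.543, -0.542, 0.454]
force: [-0.6, -0.0, 0.1]
grip_width: 0.558
```

```bash
python3 st.py
```

```text
t 4.62 pos [497.1 349.8  23.5] jaw -10.11 tilt [ 1.0e-04  1.7e-03 -1.0e+00] F [-0.59 -0.04  0.12] M [-0.04 -0.1  -0.03] w 48.6
```

Call:
apply_moves:
  deltas:
    - [0,0,0,0,-1]
    - [0,0,0,0,-1]
    - [0,0,0,0,-1]
    - [0,0,0,0,-1]
    - [0,0,0,0,-1]
    - [0,0,0,0,-1]

```text
time_s: 5.12
ee_pos: [0.4971, 0.3498, 0.0235]
tool_rot: [-0.454, 0.543, -0.542, 0.454]
force: [-0.1, -0.9, -0.7]
grip_width: 0.271
```

```bash
python3 st.py
```

```text
t 5.12 pos [497.1 349.8  23.5] jaw -10.11 tilt [ 2.0e-04  1.8e-03 -1.0e+00] F [-0.08 -0.9  -0.65] M [ 0.01 -0.09 -0.01] w 23.6
```

Call:
apply_moves:
  deltas:
    - [0,0,10,0,-1]
    - [0,0,15,0,-1]
    - [0,0,15,0,-1]
    - [0,0,0,0,-1]

```text
time_s: 5.45
ee_pos: [0.4961, 0.3495, 0.0666]
tool_rot: [-0.454, 0.543, -0.541, 0.454]
force: [0.8, 1.0, -0.3]
grip_width: 0.274
```

```bash
python3 st.py
python3 - <<'E'
from h import *
f=load('top')
print((plane(f,[(153,171)],.0),plane(f,[(157,165)],.07)))
P=cloud(f);m=(P[:,:,2]>.055)&(P[:,:,0]>.58)&(P[:,:,0]<.72)&(P[:,:,1]>.15)&(P[:,:,1]<.3)
q=P[m];print(q[:,:2].min(0),q[:,:2].max(0),q.mean(0))
E
```

```text
t 5.45 pos [496.1 349.5  66.6] jaw -10.08 tilt [-0.002  0.001 -1.   ] F [ 0.8   1.   -0.28] M [ 0.05 -0.13  0.04] w 23.8
(array([[0.66024571, 0.27157194, 0.        ]]), array([[0.65918997, 0.24202705, 0.07      ]]))
[0.58001116 0.21977586] [0.67559973 0.29959878] [0.64561849 0.2467159  0.0792957 ]
```

Call:
apply_moves:
  deltas:
    - [13,-12,0,0.004,-1]
    - [13,-12,0,0.004,-1]
    - [13,-12,0,0.004,-1]
    - [13,-12,0,0.003,-1]
    - [13,-12,0,0.003,-1]
    - [11,-8,0,0,-1]
    - [6,-4,0,0,-1]
    - [0,0,0,0,-1]
    - [0,0,0,0,-1]

```text
time_s: 6.2
ee_pos: [0.5815, 0.2767, 0.072]
tool_rot: [-0.458, 0.537, -0.537, 0.462]
force: [1.2, 1.3, -1.0]
grip_width: 0.274
```

```bash
python3 st.py
```

```text
t 6.2 pos [581.5 276.7  72. ] jaw -8.84 tilt [ 0.0032  0.0045 -1.    ] F [ 1.24  1.28 -1.02] M [ 0.04 -0.11 -0.02] w 23.9
```

Fine adjustments, then down to entry height (knife underside about 14 mm above the table).

Call:
apply_moves:
  deltas:
    - [8,-6,-12,0,-1]
    - [3,-4,-12,-0.001,-1]
    - [0,0,-6,0,-1]
    - [0,0,0,0,-1]
    - [0,0,0,0,-1]

```text
time_s: 6.62
ee_pos: [0.5904, 0.2685, 0.0377]
tool_rot: [-0.459, 0.537, -0.535, 0.462]
force: [0.2, 0.7, -1.6]
grip_width: 0.27
```

```bash
python3 st.py;python3 - <<'E'
from h import *
f=grab('top');s=grab('side')
g=lambda x:(255*(x/255.)**.6).astype(np.uint8)
cv2.imwrite('pics/m1.png',g(cv2.resize(f['pixels'][170:240,110:250,::-1],None,fx=5,fy=5,interpolation=cv2.INTER_CUBIC)))
cv2.imwrite('pics/m2.png',g(cv2.resize(s['pixels'][190:320,160:330,::-1],None,fx=4,fy=4,interpolation=cv2.INTER_CUBIC)))
E
```

```text
t 6.62 pos [590.4 268.5  37.7] jaw -8.66 tilt [ 8.e-04  5.e-03 -1.e+00] F [ 0.16  0.74 -1.56] M [-0.01 -0.1   0.01] w 23.5
```

View pics/m1.png

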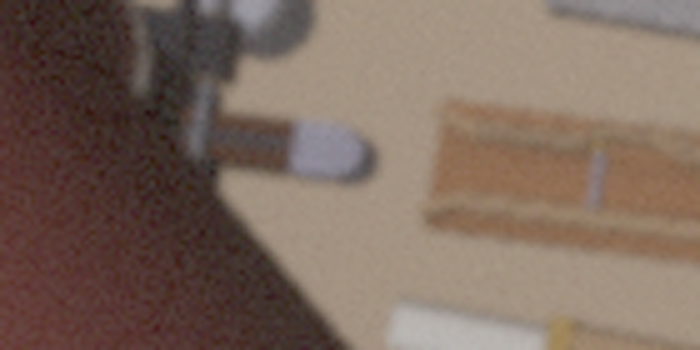

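View pics/m2.png

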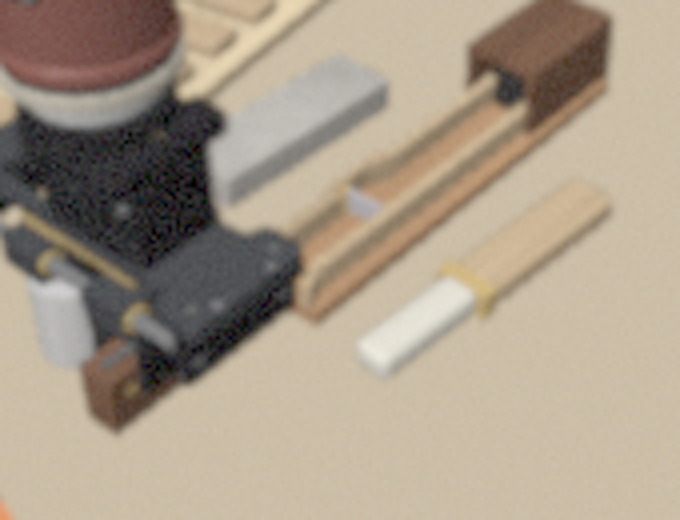

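Run:
```python
from h import *
d=np.array([np.cos(np.radians(-99)),np.sin(np.radians(-99))]);n=np.array([-d[1],d[0]]);o=np.array([.564,.0848])
for nm in('top','side'):
    f=load(nm);P=cloud(f);q=P.reshape(-1,3);r=(q[:,:2]-o);x=r@d*1000;y=r@n*1000;z=q[:,2]*1000
    for a,b in((-55,-10),(40,80),(80,125)):
        m=(x>a)&(x<b)&(abs(y)<45)
        h=[]
        for yy in range(-36,37,3):
            k=m&(y>=yy-1.5)&(y<yy+1.5); h.append((yy,int(k.sum()),round(float(np.median(z[k])),0) if k.sum() else None))
        print(nm,a,b,' '.join(f'{t[0]}:{t[2]}' for t in h))
# colour: bright wall-top ridges profile
f=load('top');im=f['pixels'].astype(float)
for X in range(-50,131,20):
    prof=[]
    for Y in range(-30,31,2):
        w=np.array([*(o+d*X/1000+n*Y/1000),.03])
        c=Rm(f).T@(w-f['origin']);u=c[:2]/c[2];r2=(u**2).sum();u=u*(1+float(f['k1'])*r2)
        px=f['intrinsics'][0,0]*u[0]+f['intrinsics'][0,2];py=f['intrinsics'][1,1]*u[1]+f['intrinsics'][1,2]
        v=cv2.getRectSubPix(f['pixels'][:,:,::-1].copy(),(1,1),(float(px),float(py)))[0,0].astype(int)
        prof.append(int(v[0]))
    print(X,prof)
# knife nose
c=lambda L,x0,y0,s:[((a+.5)/s-.5+x0,(b+.5)/s-.5+y0) for a,b in L]
k=plane(f,c([(298,121),(290,176),(362,155)],110,170,5),.054)[:,:2]
print(k,[( (p-o)@d*1000,(p-o)@n*1000) for p in k])
s=manip.read_state();p=s['ee_pos'][:2];print('tcp',(p-o)@d*1000,(p-o)@n*1000)
```

```text
top -55 -10 -36:1.0 -33:1.0 -30:12.0 -27:13.0 -24:13.0 -21:29.0 -18:31.0 -15:31.0 -12:12.0 -9:13.0 -6:12.0 -3:13.0 0:13.0 3:12.0 6:13.0 9:13.0 12:12.0 15:28.0 18:30.0 21:30.0 24:13.0 27:12.0 30:12.0 33:1.0 36:1.0
top 40 80 -36:-0.0 -33:1.0 -30:12.0 -27:13.0 -24:12.0 -21:28.0 -18:31.0 -15:31.0 -12:14.0 -9:12.0 -6:12.0 -3:12.0 0:13.0 3:12.0 6:12.0 9:12.0 12:12.0 15:20.0 18:31.0 21:29.0 24:13.0 27:12.0 30:13.0 33:6.0 36:0.0
top 80 125 -36:0.0 -33:-0.0 -30:12.0 -27:12.0 -24:12.0 -21:27.0 -18:30.0 -15:30.0 -12:12.0 -9:12.0 -6:13.0 -3:12.0 0:12.0 3:12.0 6:12.0 9:12.0 12:12.0 15:17.0 18:30.0 21:31.0 24:12.0 27:13.0 30:13.0 33:11.0 36:0.0
side -55 -10 -36:0.0 -33:-0.0 -30:3.0 -27:9.0 -24:11.0 -21:13.0 -18:21.0 -15:29.0 -12:29.0 -9:28.0 -6:None -3:None 0:12.0 3:12.0 6:12.0 9:12.0 12:11.0 15:15.0 18:22.0 21:29.0 24:29.0 27:28.0 30:None 33:None 36:None
side 40 80 -36:-0.0 -33:-1.0 -30:2.0 -27:6.0 -24:12.0 -21:11.0 -18:22.0 -15:30.0 -12:30.0 -9:28.0 -6:None -3:None 0:None 3:13.0 6:12.0 9:12.0 12:11.0 15:12.0 18:19.0 21:24.0 24:29.0 27:31.0 30:29.0 33:None 36:None
side 80 125 -36:-0.0 -33:0.0 -30
[... 1086 characters left out ...]
7, 43, 43, 41, 42, 47, 55, 60, 59, 52, 47, 41, 39, 40, 41, 42, 41, 42, 40, 38, 39, 38, 41, 46, 51, 58, 57, 51, 45, 44, 53]
110 [52, 46, 43, 42, 44, 50, 56, 62, 64, 55, 46, 39, 37, 38, 43, 42, 45, 43, 41, 41, 38, 39, 42, 46, 51, 55, 53, 47, 44, 45, 53]
130 [53, 47, 42, 40, 43, 47, 53, 59, 59, 50, 43, 40, 39, 39, 41, 41, 43, 43, 40, 38, 39, 39, 41, 45, 52, 58, 55, 50, 44, 43, 55]
[[0.59360926 0.21785382]
 [0.56778609 0.22147167]
 [0.57684024 0.18817632]] [(np.float64(-136.04762030930428), np.float64(8.430520055613052)), (np.float64(-135.5812878184699), np.float64(-17.640679495789932)), (np.float64(-104.11224278372312), np.float64(-3.489459292897763))]
tcp -185.77071811593822 -2.584582008710007
```

```bash
cat > lat.py <<'E'
from h import *
import sys
d=np.array([np.cos(np.radians(-99)),np.sin(np.radians(-99))]);n=np.array([-d[1],d[0]]);o=np.array([.564,.0848])
s=manip.read_state();p=s['ee_pos'][:2];X=(p-o)@d*1000;print('tcp',X,(p-o)@n*1000)
for nm in ('top','side'):
    f=grab(nm);P=cloud(f);q=P.reshape(-1,3)
    r=(q[:,:2]-o);x=r@d*1000;y=r@n*1000;z=q[:,2]*1000
    for a in range(20,90,10):
        m=(x>X+a)&(x<X+a+10)&(abs(y)<30)&(z>44)&(z<64)
        if m.sum()>5: print(nm,a,m.sum(),'lat lo/hi',np.percentile(y[m],[3,97]).round(1),'mid',round(np.percentile(y[m],[3,97]).mean(),1),'z',np.median(z[m]).round(1))
E
python3 lat.py
```

```text
tcp -185.77071811593822 -2.584582008710007
top 20 47 lat lo/hi [-16.2   7. ] mid -4.6 z 54.7
top 30 43 lat lo/hi [-15.2   5.9] mid -4.7 z 55.1
top 40 45 lat lo/hi [-16.1   7. ] mid -4.6 z 55.2
top 50 48 lat lo/hi [-16.3   6.5] mid -4.9 z 55.0
top 60 47 lat lo/hi [-16.    7.5] mid -4.3 z 54.8
top 70 44 lat lo/hi [-15.    5.3] mid -4.8 z 54.8
```

Call:
apply_moves:
  deltas:
    - [1.5,-5,0,-0.003,-1]
    - [1.4,-5,0,-0.003,-1]
    - [0,0,0,0,-1]
    - [0,0,0,0,-1]
    - [0,0,0,0,-1]

```text
time_s: 7.23
ee_pos: [0.5952, 0.258, 0.0408]
tool_rot: [-0.456, 0.538, -0.537, 0.462]
force: [-0.1, 0.4, -1.6]
grip_width: 0.276
```

```bash
python3 st.py; python3 lat.py
```

```text
t 7.23 pos [595.2 258.   40.8] jaw -9.05 tilt [ 0.0054  0.0062 -1.    ] F [-0.12  0.39 -1.63] M [ 0.01 -0.09  0.03] w 24.0
tcp -175.98742138106587 3.729937484579481
top 20 48 lat lo/hi [-10.3  12.8] mid 1.2 z 57.9
top 30 45 lat lo/hi [-9.7 12.2] mid 1.3 z 57.5
top 40 47 lat lo/hi [-10.2  13. ] mid 1.4 z 57.9
top 50 46 lat lo/hi [-10.4  11.9] mid 0.8 z 57.8
top 60 48 lat lo/hi [-10.6  12.9] mid 1.2 z 57.3
top 70 44 lat lo/hi [-9.  11.3] mid 1.1 z 56.5
```

Call:
apply_moves:
  deltas:
    - [-1.2,-5,-2,0,-1]
    - [-1.2,-5,-1,0,-1]
    - [0,0,0,0,-1]
    - [0,0,0,0,-1]

```text
time_s: 7.67
ee_pos: [0.592, 0.2475, 0.0373]
tool_rot: [-0.456, 0.538, -0.537, 0.462]
force: [0.2, 0.8, -1.1]
grip_width: 0.274
```

```bash
python3 st.py; python3 lat.py
```

```text
t 7.67 pos [592.  247.5  37.3] jaw -8.99 tilt [ 0.0048  0.0064 -1.    ] F [ 0.2   0.84 -1.13] M [-0.  -0.1  0. ] w 23.8
tcp -165.12877879781712 2.2440530456616967
top 20 42 lat lo/hi [-11.4  11.3] mid -0.0 z 54.5
top 30 45 lat lo/hi [-11.5  11.6] mid 0.0 z 53.8
top 40 47 lat lo/hi [-11.7  10.2] mid -0.7 z 54.0
top 50 49 lat lo/hi [-12.2  11.9] mid -0.2 z 54.0
top 60 44 lat lo/hi [-11.6  10.4] mid -0.6 z 54.1
top 70 40 lat lo/hi [-9.9  9.4] mid -0.3 z 53.8
```

Call:
apply_moves:
  deltas:
    - [-0.1,-4,0,0,-1]
    - [-0.6,-4,-0.3,0,-1]
    - [-0.6,-4,-0.3,0,-1]
    - [-0.6,-4,-0.3,0,-1]
    - [0,0,0,0,-1]
    - [0,0,0,0,-1]

```text
time_s: 8.27
ee_pos: [0.5901, 0.23, 0.0365]
tool_rot: [-0.456, 0.538, -0.537, 0.462]
force: [-0.6, -0.4, -1.4]
grip_width: 0.274
```

```bash
python3 st.py; python3 lat.py
```

```text
t 8.27 pos [590.1 230.   36.5] jaw -8.99 tilt [ 0.0051  0.0065 -1.    ] F [-0.58 -0.42 -1.44] M [ 0.1  -0.09 -0.04] w 23.8
tcp -147.52776987301854 3.056713173216381
top 20 48 lat lo/hi [-11.   12.2] mid 0.6 z 53.0
top 30 43 lat lo/hi [-11.1  11.4] mid 0.2 z 53.0
top 40 47 lat lo/hi [-11.1  12.7] mid 0.8 z 52.9
top 50 48 lat lo/hi [-11.   11.6] mid 0.3 z 53.4
top 60 45 lat lo/hi [-11.2  12.6] mid 0.7 z 53.0
top 70 39 lat lo/hi [-9.5  9.8] mid 0.2 z 52.2
```

Call:
apply_moves:
  deltas:
    - [-0.5,-3,0,0,-1]
    - [-0.5,-3,0,0,-1]
    - [-0.5,-3,0,0,-1]
    - [-0.5,-3,0,0,-1]
    - [-0.5,-3,0,0,-1]
    - [-0.5,-3,0,0,-1]
    - [-0.5,-3,0,0,-1]
    - [-0.5,-3,0,0,-1]
    - [-0.5,-3,0,0,-1]
    - [0,0,0,0,-1]
    - [0,0,0,0,-1]

```text
time_s: 9.28
ee_pos: [0.5851, 0.2004, 0.0366]
tool_rot: [-0.456, 0.538, -0.537, 0.462]
force: [0.6, 0.5, -1.0]
grip_width: 0.27
```

```bash
python3 st.py; python3 lat.py
```

```text
t 9.28 pos [585.1 200.4  36.6] jaw -8.97 tilt [ 0.0053  0.0066 -1.    ] F [ 0.62  0.47 -0.97] M [-0.   -0.04 -0.  ] w 23.5
tcp -117.46459357771694 2.749820401087206
top 20 38 lat lo/hi [-7.1 11.6] mid 2.3 z 53.5
top 30 42 lat lo/hi [-11.2  10.6] mid -0.3 z 53.4
top 40 46 lat lo/hi [-11.4  12. ] mid 0.3 z 53.2
top 50 45 lat lo/hi [-10.7  12.1] mid 0.7 z 53.8
top 60 48 lat lo/hi [-11.5  12. ] mid 0.2 z 53.7
top 70 37 lat lo/hi [-10.4  10.2] mid -0.1 z 52.7
```

Call:
apply_moves:
  deltas:
    - [-0.5,-3,0,0,-1]
    - [-0.5,-3,0,0,-1]
    - [-0.5,-3,0,0,-1]
    - [-0.5,-3,0,0,-1]
    - [-0.5,-3,0,0,-1]
    - [-0.5,-3,0,0,-1]
    - [-0.4,-3,0,0,-1]
    - [-0.4,-3,0,0,-1]
    - [-0.3,-2,0,0,-1]
    - [-0.3,-2,0,0,-1]
    - [-0.3,-2,0,0,-1]
    - [-0.3,-2,0,0,-1]

```text
time_s: 10.38
ee_pos: [0.5795, 0.1659, 0.0366]
tool_rot: [-0.457, 0.538, -0.537, 0.463]
force: [-0.3, 0.5, -0.5]
grip_width: 0.274
```

```bash
python3 st.py; python3 lat.py|head -1
```

```text
t 10.38 pos [579.5 165.9  36.6] jaw -8.91 tilt [ 0.0053  0.007  -1.    ] F [-0.33  0.51 -0.49] M [-0.02 -0.06  0.01] w 23.9
tcp -82.54127499706988 2.5723664364321515
```

Call:
apply_moves:
  deltas:
    - [-0.3,-2,0,0,-1]
    - [-0.3,-2,0,0,-1]
    - [-0.3,-2,0,0,-1]
    - [-0.3,-2,0,0,-1]
    - [-0.3,-2,0,0,-1]
    - [-0.3,-2,0,0,-1]
    - [-0.3,-2,0,0,-1]
    - [-0.3,-2,0,0,-1]

```text
time_s: 11.15
ee_pos: [0.5774, 0.1542, 0.0378]
tool_rot: [-0.455, 0.538, -0.535, 0.466]
force: [-0.1, 4.3, -0.9]
grip_width: 0.274
```

```bash
python3 st.py; python3 lat.py
```

```text
t 11.15 pos [577.4 154.2  37.8] jaw -8.69 tilt [ 0.0082  0.0138 -0.9999] F [-0.1   4.25 -0.9 ] M [ 1.2  -0.08 -0.04] w 23.8
tcp -70.67709336874461 2.3471449882917166
top 30 8 lat lo/hi [ 3.  11.3] mid 7.1 z 55.1
top 40 32 lat lo/hi [-8. 11.] mid 1.5 z 54.2
top 50 45 lat lo/hi [-11.6  12.2] mid 0.3 z 54.1
top 60 44 lat lo/hi [-11.4  11.6] mid 0.1 z 53.5
top 70 37 lat lo/hi [-9.7  9.5] mid -0.1 z 53.5
side 20 6 lat lo/hi [-9.7 -8.4] mid -9.1 z 47.1
```

Call:
apply_moves:
  deltas:
    - [-0.3,-2.5,-0.3,-0.003,-1]
    - [-0.3,-2.5,-0.3,0,-1]
    - [-0.3,-2.5,-0.3,0,-1]
    - [-0.3,-2.5,-0.3,0,-1]
    - [-0.3,-2.5,-0.3,0,-1]
    - [-0.3,-2.5,0,0,-1]
    - [-0.3,-2.5,0,0,-1]
    - [-0.3,-2.5,0,0,-1]

```text
time_s: 11.92
ee_pos: [0.573, 0.1357, 0.0368]
tool_rot: [-0.455, 0.54, -0.534, 0.465]
force: [0.1, 2.7, -0.2]
grip_width: 0.271
```

```bash
python3 st.py; python3 lat.py; python3 -c "
from h import *
f=grab('side');cv2.imwrite('pics/p1.png',cv2.resize(f['pixels'][170:290,200:340,::-1],None,fx=4,fy=4,interpolation=cv2.INTER_CUBIC))
f=grab('top');cv2.imwrite('pics/p2.png',cv2.resize(f['pixels'][170:240,160:300,::-1],None,fx=4,fy=4,interpolation=cv2.INTER_CUBIC))"
```

```text
t 11.92 pos [573.  135.7  36.8] jaw -8.76 tilt [ 0.0058  0.0155 -0.9999] F [ 0.15  2.75 -0.16] M [ 0.76  0.11 -0.16] w 23.6
tcp -51.709330462253924 0.9649922753938542
top 40 7 lat lo/hi [2.7 9.2] mid 5.9 z 52.8
top 50 32 lat lo/hi [-8.6 10.3] mid 0.8 z 53.0
top 60 44 lat lo/hi [-12.5  10.2] mid -1.1 z 53.1
top 70 36 lat lo/hi [-11.3   8. ] mid -1.7 z 52.6
side 20 7 lat lo/hi [-11.   -8.7] mid -9.9 z 48.2
```

View pics/p1.png

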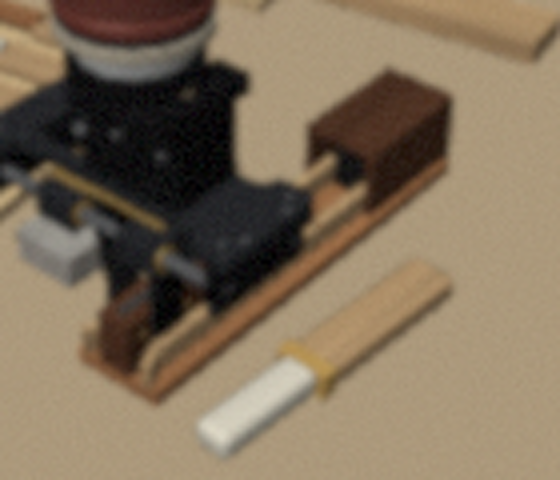

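View pics/p2.png

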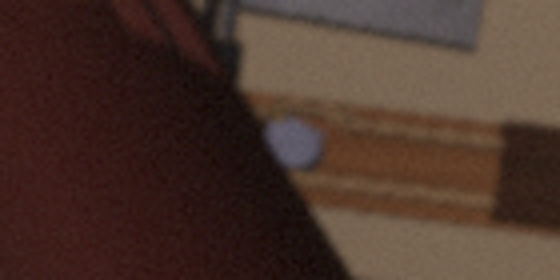

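Call:
apply_moves:
  deltas:
    - [0.2,-2.5,0,-0.002,-1]
    - [0.2,-2.5,0,-0.002,-1]
    - [0.0,-2.5,0,0,-1]
    - [-0.2,-2.5,0,0,-1]
    - [-0.2,-2.5,0,0,-1]
    - [-0.2,-2.5,0,0,-1]
    - [-0.2,-2.5,0,0,-1]
    - [-0.2,-2.5,0,0,-1]

```text
time_s: 12.78
ee_pos: [0.5717, 0.1131, 0.0363]
tool_rot: [-0.455, 0.541, -0.535, 0.463]
force: [-2.3, 2.7, -0.2]
grip_width: 0.273
```

```bash
python3 st.py; python3 lat.py
```

```text
t 12.78 pos [571.7 113.1  36.3] jaw -9.02 tilt [ 0.004   0.0139 -0.9999] F [-2.3   2.7  -0.15] M [ 0.47  0.32 -0.11] w 23.8
tcp -29.155098608738093 3.202165807405712
top 50 6 lat lo/hi [ 7.  12.8] mid 9.9 z 51.8
top 60 28 lat lo/hi [-4.9 12.4] mid 3.7 z 52.8
top 70 36 lat lo/hi [-8.2 10.1] mid 1.0 z 52.5
side 20 8 lat lo/hi [-8.6 -5.3] mid -6.9 z 47.9
side 40 7 lat lo/hi [-3.6  4.3] mid 0.4 z 52.8
```

Call:
apply_moves:
  deltas:
    - [-0.6,-3,0.2,0,-1]
    - [-0.6,-3,0.2,0,-1]
    - [-0.5,-3,0,0,-1]
    - [-0.5,-3,0,0,-1]
    - [-0.5,-3,0,0,-1]
    - [-0.4,-3,0,0,-1]
    - [-0.4,-3,0,0,-1]
    - [-0.4,-3,0,0,-1]
    - [-0.4,-3,0,0,-1]
    - [-0.4,-3,0,0,-1]

```text
time_s: 13.72
ee_pos: [0.5661, 0.0796, 0.0364]
tool_rot: [-0.455, 0.541, -0.535, 0.463]
force: [-1.6, 2.3, -0.2]
grip_width: 0.276
```

```bash
python3 st.py; python3 lat.py
```

```text
t 13.72 pos [566.1  79.6  36.4] jaw -9.02 tilt [ 0.0032  0.0131 -0.9999] F [-1.55  2.32 -0.25] M [0.41 0.31 0.02] w 24.1
tcp 4.7872613923037335 2.884775272770001
top 70 9 lat lo/hi [-0.1 10.1] mid 5.0 z 52.1
side 20 7 lat lo/hi [-9.7 -6.5] mid -8.1 z 50.7
```

Call:
apply_moves:
  deltas:
    - [-0.5,-3,0,0,-1]
    - [-0.5,-3,0,0,-1]
    - [-0.5,-3,0,0,-1]
    - [-0.5,-3,0,0,-1]
    - [-0.5,-3,0,0,-1]
    - [-0.5,-3,0,0,-1]
    - [-0.5,-3,0,0,-1]
    - [-0.5,-3,0,0,-1]
    - [-0.5,-3,0,0,-1]

```text
time_s: 14.57
ee_pos: [0.5612, 0.0502, 0.0364]
tool_rot: [-0.455, 0.54, -0.535, 0.463]
force: [-1.9, 2.1, -0.3]
grip_width: 0.276
```

```bash
python3 st.py; python3 lat.py;python3 -c "
from h import *
f=grab('side');cv2.imwrite('pics/p3.png',cv2.resize(f['pixels'][150:290,200:340,::-1],None,fx=4,fy=4,interpolation=cv2.INTER_CUBIC))"
```

```text
t 14.57 pos [561.2  50.2  36.4] jaw -8.99 tilt [ 0.0032  0.0129 -0.9999] F [-1.89  2.13 -0.28] M [0.4  0.28 0.01] w 24.0
tcp 34.63535849556141 2.6289957862019
side 20 7 lat lo/hi [-8.8 -7.2] mid -8.0 z 48.6
side 30 9 lat lo/hi [-8.5 -4.1] mid -6.3 z 50.3
side 50 7 lat lo/hi [-4.2  4.7] mid 0.2 z 51.8
```

View pics/p3.png

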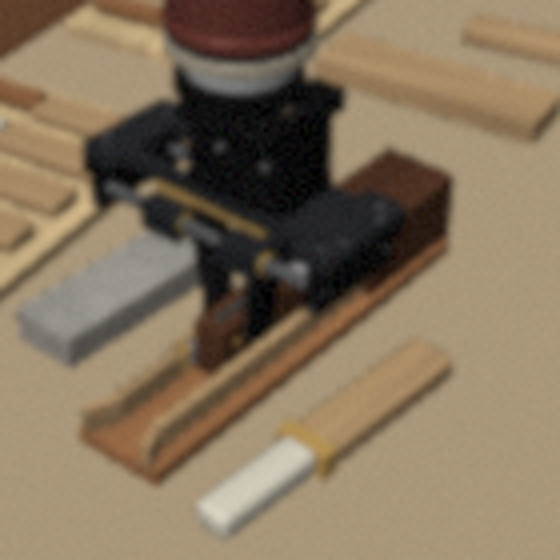

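Call:
apply_moves:
  deltas:
    - [-0.4,-3,0,0,-1]
    - [-0.4,-3,0,0,-1]
    - [-0.4,-3,0,0,-1]
    - [-0.4,-3,0,0,-1]
    - [-0.4,-3,0,0,-1]
    - [-0.2,-1.5,0,0,-1]
    - [-0.2,-1.5,0,0,-1]

```text
time_s: 15.3
ee_pos: [0.5585, 0.0313, 0.0364]
tool_rot: [-0.456, 0.54, -0.535, 0.463]
force: [-1.6, 2.2, 0.4]
grip_width: 0.276
```

```bash
python3 st.py; python3 lat.py|head -1
```

```text
t 15.3 pos [558.5  31.3  36.4] jaw -8.94 tilt [ 0.0031  0.0132 -0.9999] F [-1.58  2.22  0.38] M [0.41 0.29 0.04] w 24.0
tcp 53.741660568111854 2.9179556076020425
```

Call:
apply_moves:
  deltas:
    - [-0.2,-1.3,0,0,-1]
    - [-0.2,-1.3,0,0,-1]
    - [-0.2,-1.3,0,0,-1]
    - [-0.2,-1.3,0,0,-1]
    - [-0.2,-1.3,0,0,-1]
    - [-0.2,-1.3,0,0,-1]

```text
time_s: 15.9
ee_pos: [0.5574, 0.0231, 0.0364]
tool_rot: [-0.456, 0.54, -0.535, 0.464]
force: [-0.6, -0.0, -0.7]
grip_width: 0.274
```

```bash
python3 st.py
```

```text
t 15.9 pos [557.4  23.1  36.4] jaw -8.91 tilt [ 0.0035  0.0131 -0.9999] F [-0.63 -0.03 -0.66] M [ 0.1  -0.11 -0.01] w 23.9
```

Call:
apply_moves:
  deltas:
    - [-0.2,-1.3,0,0,-1]
    - [-0.2,-1.3,0,0,-1]
    - [-0.2,-1.3,0,0,-1]
    - [-0.2,-1.3,0,0,-1]
    - [-0.2,-1.3,0,0,-1]

```text
time_s: 16.32
ee_pos: [0.5573, 0.0161, 0.0367]
tool_rot: [-0.455, 0.54, -0.535, 0.464]
force: [-0.5, 5.9, -1.2]
grip_width: 0.276
```

```bash
python3 st.py
```

```text
t 16.32 pos [557.3  16.1  36.7] jaw -8.97 tilt [ 0.0056  0.0142 -0.9999] F [-0.51  5.89 -1.2 ] M [ 1.14 -0.06 -0.08] w 24.0
```

Call:
apply_moves:
  deltas:
    - [-0.2,-1.3,-0.1,0,-1]
    - [-0.2,-1.3,-0.1,0,-1]

```text
time_s: 16.48
ee_pos: [0.5572, 0.0157, 0.0368]
tool_rot: [-0.454, 0.54, -0.534, 0.465]
force: [-1.0, 5.6, 0.2]
grip_width: 0.272
```

```bash
python3 st.py
```

```text
t 16.48 pos [557.2  15.7  36.8] jaw -8.89 tilt [ 0.0064  0.017  -0.9998] F [-1.04  5.59  0.19] M [ 1.3  -0.03 -0.08] w 23.7
```

Natural stall at about 5.6 N; slightly larger rows build toward 10 N.

Call:
apply_moves:
  deltas:
    - [-0.3,-2,-0.2,0,-1]
    - [-0.3,-2,-0.2,0,-1]
    - [-0.3,-2,-0.2,0,-1]

```text
time_s: 16.73
ee_pos: [0.5569, 0.015, 0.037]
tool_rot: [-0.453, 0.541, -0.532, 0.468]
force: [-0.3, 6.8, 0.7]
grip_width: 0.274
```

```bash
python3 st.py
```

```text
t 16.73 pos [556.9  15.   37. ] jaw -8.67 tilt [ 0.0084  0.0229 -0.9997] F [-0.27  6.81  0.69] M [ 1.64  0.08 -0.16] w 23.9
```

Call:
apply_moves:
  deltas:
    - [-0.5,-3,-0.3,-0.003,-1]
    - [-0.5,-3,-0.3,-0.003,-1]
    - [-0.5,-3,-0.3,0,-1]

```text
time_s: 16.98
ee_pos: [0.5568, 0.0137, 0.0377]
tool_rot: [-0.45, 0.542, -0.531, 0.471]
force: [-1.0, 10.2, 0.1]
grip_width: 0.277
```

```bash
python3 st.py
```

```text
t 16.98 pos [556.8  13.7  37.7] jaw -8.71 tilt [ 0.0123  0.0314 -0.9994] F [-1.04 10.22  0.08] M [ 2.13  0.04 -0.13] w 24.1
```

Call:
apply_moves:
  deltas:
    - [-0.4,-2.6,-0.2,0,-1]
    - [-0.4,-2.6,-0.2,0,-1]
    - [-0.4,-2.6,-0.2,0,-1]

```text
time_s: 17.23
ee_pos: [0.5562, 0.0136, 0.0384]
tool_rot: [-0.449, 0.542, -0.528, 0.475]
force: [-0.1, 9.6, 0.3]
grip_width: 0.278
```

```bash
python3 st.py
```

```text
t 17.23 pos [556.2  13.6  38.4] jaw -8.38 tilt [ 0.0146  0.0398 -0.9991] F [-0.14  9.63  0.33] M [ 1.93  0.01 -0.11] w 24.2
```

Call:
apply_moves:
  deltas:
    - [-0.4,-2.6,-0.5,-0.002,-1]
    - [-0.4,-2.6,-0.5,-0.002,-1]
    - [-0.4,-2.6,-0.5,0,-1]

```text
time_s: 17.48
ee_pos: [0.5562, 0.0136, 0.0387]
tool_rot: [-0.447, 0.543, -0.526, 0.478]
force: [-0.9, 9.5, 3.9]
grip_width: 0.271
```

```bash
python3 st.py;python3 -c "
from h import *
f=grab('side');cv2.imwrite('pics/p4.png',cv2.resize(f['pixels'][150:290,200:340,::-1],None,fx=4,fy=4,interpolation=cv2.INTER_CUBIC))"; python3 st.py
```

```text
t 17.48 pos [556.2  13.6  38.7] jaw -8.28 tilt [ 0.0181  0.0479 -0.9987] F [-0.92  9.47  3.88] M [ 1.8   0.24 -0.13] w 23.6
t 17.53 pos [556.2  13.6  38.7] jaw -8.28 tilt [ 0.018   0.0482 -0.9987] F [-0.09  9.11  3.26] M [ 1.94  0.24 -0.12] w 23.6
```

View pics/p4.png

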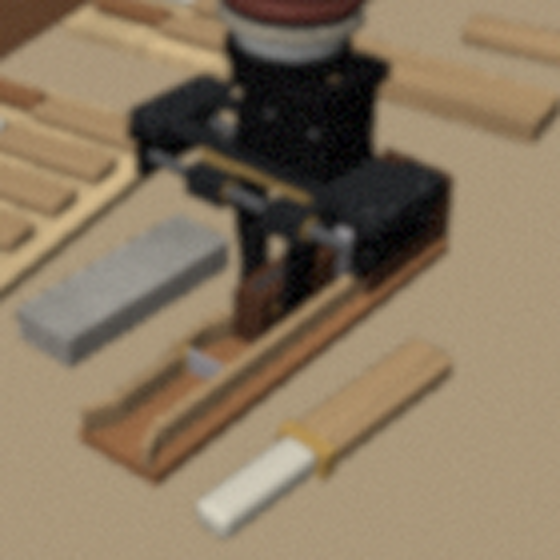

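Call:
apply_moves:
  deltas:
    - [0.2,1.5,-0.5,0,-1]
    - [0.2,1.5,-1,0,-1]
    - [0.0,0.5,-1,0,-1]
    - [0,0,0,0,-1]

```text
time_s: 17.87
ee_pos: [0.5573, 0.0181, 0.0373]
tool_rot: [-0.447, 0.542, -0.526, 0.479]
force: [-1.3, 2.2, 2.0]
grip_width: 0.275
```

```bash
python3 st.py
```

```text
t 17.87 pos [557.3  18.1  37.3] jaw -8.19 tilt [ 0.0198  0.048  -0.9987] F [-1.27  2.21  2.02] M [ 0.3   0.29 -0.08] w 23.9
```

Call:
apply_moves:
  deltas:
    - [0,0,0,0,0.1]
    - [0,0,0,0,0.1]
    - [0,0,0,0,0.1]
    - [0,0,0,0,0.1]
    - [0,0,0,0,0.1]
    - [0,0,0,0,0.1]
    - [0,0,0,0,0.1]

```text
time_s: 18.45
ee_pos: [0.5573, 0.0149, 0.0365]
tool_rot: [-0.446, 0.543, -0.527, 0.478]
force: [0.5, -0.7, 0.1]
grip_width: 0.543
```

```bash
python3 st.py
```

```text
t 18.45 pos [557.3  14.9  36.5] jaw -8.35 tilt [ 0.0194  0.0457 -0.9988] F [ 0.48 -0.66  0.06] M [-0.11 -0.1  -0.02] w 47.2
```

Call:
apply_moves:
  deltas:
    - [0,0,8,0,0.1]
    - [0,0,12,0,0.1]
    - [0,0,20,0,0.1]
    - [0,0,25,0,0.1]
    - [0,0,25,0,0.1]
    - [0,0,25,0,0.1]
    - [0,0,25,0,0.1]
    - [-20,0,20,0,0.1]
    - [-30,0,0,0,0.1]
    - [-30,0,0,0,0.1]
    - [0,0,0,0,0.1]
    - [0,0,0,0,0.1]

```text
time_s: 19.45
ee_pos: [0.474, 0.0184, 0.2162]
tool_rot: [-0.446, 0.539, -0.528, 0.482]
force: [0.1, -0.5, 0.5]
grip_width: 0.547
```

```bash
python3 st.py; python3 -c "
from h import *
f=grab('side');cv2.imwrite('pics/e1.png',cv2.resize(f['pixels'][150:290,200:340,::-1],None,fx=4,fy=4,interpolation=cv2.INTER_CUBIC))
cv2.imwrite('pics/e2.png',f['pixels'][:,:,::-1])
f=grab('top');cv2.imwrite('pics/e3.png',f['pixels'][:,:,::-1])
"
```

```text
t 19.45 pos [474.   18.4 216.2] jaw -8.04 tilt [ 0.0275  0.0454 -0.9986] F [ 0.13 -0.53  0.52] M [-0.1  -0.06  0.01] w 47.6
```

View pics/e1.png

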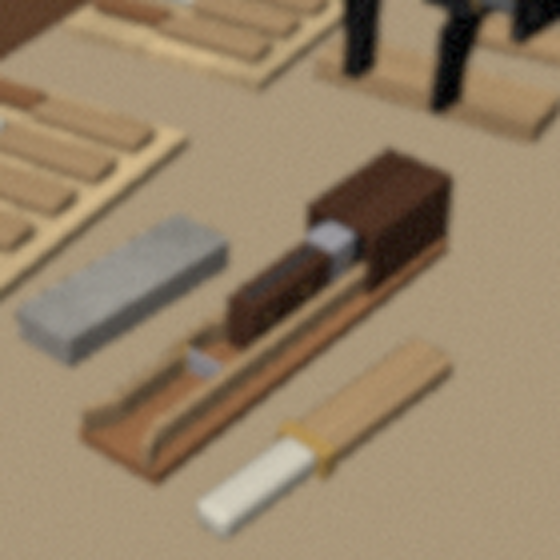

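View pics/e3.png

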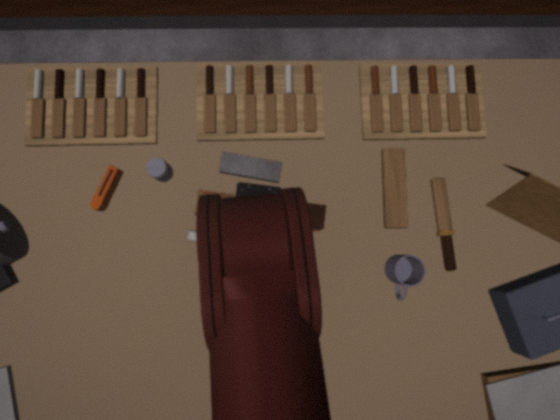

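The side view shows the knife upright in the lane, its nose under the cover. In the crop its butt is near (235,330) and the flap is shut across the lane at (203,360). The top view shows the bystanders unmoved. One last numeric check before hand-in.

Run:
```python
from h import *
d=np.array([np.cos(np.radians(-99)),np.sin(np.radians(-99))]);n=np.array([-d[1],d[0]]);o=np.array([.564,.0848])
f=grab('side');P=cloud(f).reshape(-1,3);r=P[:,:2]-o;x=r@d*1000;y=r@n*1000;z=P[:,2]*1000
m=(abs(y)<22)&(z>45)&(z<60)&(x>0)&(x<132)
print('knife top x range',np.percentile(x[m],[1,99]).round(1))
for a in range(30,130,15):
    k=m&(x>a)&(x<a+15)&(z>48); print(a,k.sum(),np.median(z[k]).round(1) if k.sum() else None)
m=(abs(y)<14)&(z>18)&(z<29)&(x>-30)&(x<25);print('flap x',np.median(x[m]).round(1),m.sum())
```

```text
knife top x range [ 35.3 131. ]
30 32 51.1
45 35 51.7
60 39 51.8
75 37 51.8
90 34 51.5
105 34 51.5
120 28 51.9
flap x 1.3 30
```

Butt about 35 mm past the flap, knife top level at 52 mm, so it is standing on the floor. Handing in.

```bash
python3 -c "
from workcell import manip
print(manip.sign_off())"
```

```text
the job is handed in; nothing more can be done
None
```

The knife is in the lane, pressed home on the buffer and released, and the job is handed in. It took about 19.5 s of the 48 s; the hand-in reports no verdict.

- **What I did:** I gripped the dark knife near its butt and slid it nose first through the mouth and flap. The flap resisted with up to about 4 N. I then pushed slowly until I felt the buffer and held about 9–10 N on it for roughly 0.5 s. After easing back, I let go and lifted the arm clear.
- **Last checks:** The butt is about 35 mm past the flap. The knife's top is level at about 51–52 mm, so it stands upright on the lane floor. The side view shows the flap shut across the lane, and the bystanders in the last top view look unmoved. The open gripper is well clear.
- **Limits of the checks:**
  - The side camera placed the lane about 4–5 mm sideways from the top camera, so I steered by the top view.
  - The tool tilted by up to about 0.05 rad while pressing, but the knife settled flat after release.
  - In the last top view the arm hid most of the lane and the white-handled knife; the side view shows both in place.

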